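# Make up two clamping kits for the pillar drill

### The job

Make up the two clamping kits for the pillar drill. Put the V-block, the round tube (the one with a hole through it) and the large hexagon nut into the three-bay tray, and the stepped block and the broad low collar into the two-bay tray: each part standing upright in the middle of a bay of its own, any bay of the right tray. Leave the slim hexagon nut and the solid round plug standing where they are.

Things in the scene. Friction and masses are not known exactly. Their poses are not given: they have to be found in the camera images.
- long_tray: The three-bay kit tray. Fixed shallow wooden tray, 254 by 110 mm, three bays in a row along its own y. Floor 4 mm thick; walls and dividers 5 mm thick, tops 10 mm above the bench. Each bay is 100 mm (tray x) by 78 mm (tray y) inside; bay centres at x = 0, y = -83, 0 and +83 mm. Origin: centre of the underside, z up. The row lies roughly along world y, turned up to 0.15 rad.
- short_tray: The two-bay kit tray. Fixed shallow wooden tray, 171 by 110 mm, two bays in a row along its own y. Floor 4 mm thick; walls and dividers 5 mm thick, tops 10 mm above the bench. Each bay is 100 mm (tray x) by 78 mm (tray y) inside; bay centres at x = 0, y = -41.5 and +41.5 mm. Origin: centre of the underside, z up. The row lies roughly along world y, turned up to 0.15 rad.
- v_block: Steel V-block, 50 (its x) by 44 (its y) by 40 mm high, with a V groove along x in its top, about 28 mm wide and 18 mm deep. About 0.5 kg. The two faces across y are flat and full height: grip across y (44 mm). Stands upright; origin: centre of its underside, z up.
- step_block: Dark steel stepped clamping block, 60 (x) by 36 (y) mm, three stairs each 20 mm long, rising towards its +x: 18, 32 and 46 mm high. About 0.45 kg; centre of mass about 6 mm to +x of the origin. Grip across y (36 mm), best some 10 mm to +x of the origin, over the two taller stairs. Stands upright; origin: centre of its 60 by 36 mm footprint, z up.
- big_nut: Large long hexagon nut of steel, 36 mm across flats (42 across corners), 45 mm high, dark hole mark in its top. About 0.3 kg. One pair of flats faces its +-y, the others are 60 degrees round. Stands upright; origin: centre of its underside, z up.
- tube: Round steel spacer tube, 40 mm outside, bore 24 mm right through (open, seen from above), 45 mm high. About 0.25 kg. Stands upright; origin: centre of its underside, z up.
- collar: Broad low ring of dark steel, 52 mm outside, bore 30 mm, 34 mm high. About 0.35 kg. Stands upright; origin: centre of its underside, z up.
- slim_nut: Slim long hexagon nut of steel, 22 mm across flats, 40 mm high. Not part of any kit: stays where it is. Stands upright; origin: centre of its underside, z up.
- plug: Solid round steel plug, 40 mm in diameter, 45 mm high, plain closed top (no bore). Not part of any kit: stays where it is. Stands upright; origin: centre of its underside, z up.
Not all that is in view belongs to the job. Leave any blue or orange look-alike of the v_block alone.

How it is judged:
By the outcome, as a careful person would: the job done as asked, in the order asked, and still so for the second after the job is handed in, with the robot touching nothing.
It also fails if it takes over 136 s, if anything falls off the work surface, if the arm or the gripper's body presses on something with over 40 N, if the wrist force passes 120 N, or if a joint passes its speed limit or range.

### The arm

A 7-joint arm with a two-finger parallel gripper is mounted at the origin on the work surface. World frame = base frame: x ahead of the robot, y to its left, z up, the work surface at z = 0. Lengths are in m, angles in rad, forces in N, time in s.
With the tool pointing down it reaches from about 0.425 to 0.875 m from the base axis. Payload 8.4 kg.
Tool frame: the origin (TCP) lies between the finger pads; the fingertips stand 22 mm ahead of it and the grasp point (between the pads) lies 3 mm ahead of it; z points along the fingers, y is the direction in which the jaws open and shut (so a half turn about z gives the same grasp; the last joint's range is limited). The gripper opens to 87 mm and grips with 3 to 60 N. Pads are 19 mm wide; open, the fingers measure 117 mm over their backs; the gripper's body (75 mm by 190 mm) begins 51 mm behind the grasp point.
Start: joints at [1.125, 0.333, 0.04, 1.465, -0.013, 1.343, -0.059], TCP at [0.221, -0.611, 0.245] pointing down, gripper open.
Joint ranges: [-2.58, 2.58], [-0.38, 2.09], [-1.3, 1.39], [0.25, 2.4], [-1.5, 4.64], [0.08, 2.09], [-2.65, 2.65]. Speed limits (rad/s): [2.22, 2.22, 2.79, 2.79, 3.14, 3.14, 3.14].

### API

Orientations are given as a unit quaternion [w, x, y, z].
In Python, from station import get_state, optics, finish_job gives the robot as it stands.
- The arm moves only by the shell command python3 -m handwheel 'ROWS' [OPENING]. ROWS is JSON, a list of rows, each a list of 6 numbers: the shift along the tool's x, y, z in cm, then the turn, a rotation vector about the tool's x, y, z in rad. In form: [[dx, dy, dz, ax, ay, az], ...]. A call has 1 to 10 rows; each row is the pose to reach, as a shift and turn from the pose commanded when the call began, along the tool's axes at that moment; what a row does not reach only later rows make up. A row lasts 1/8 s, in which the tool goes at most 62.5 mm and 10.7 degrees, less where a joint would pass 70% of its speed; a pose out of reach is approached as far as the arm can. A call with a gripper value outside its range is refused whole. OPENING is the finger opening in cm, from 0 to 8.7, set as the call begins (- or left out, the last holds). The fingers move at their own pace and stop on an object; the grip force is fixed at half the most. Time passes only in rows, so rows that repeat a pose let the fingers close. It gives the time, the measured TCP pose, the force and the opening at its end, in the units of the state.
- get_state(): the state, without advancing time (a new reading comes with each control period).
- optics.snapshot(name): name is "scene" or "top"; returns (picture, depth): 420x560x3 uint8, blue, green, red; 420x560 float32, m along the optical axis (not along the pixel's ray), 0 where there is no reading.
- optics.camera_model(name): a dict with "mtx" (3x3 intrinsics, pixels), "distortion" ([k1, k2, p1, p2, k3] as OpenCV has them; the pictures are not rectified), "extrinsics" (4x4, takes a point from camera to world coordinates). Camera axes: x right, y down, z forward; pixel columns grow to the right and rows downward; lengths in m; the calibration is good to about 2 mm. A picture is of the moment at which its call begins. camera_model takes no time and is no camera call.
- finish_job(): hands the job in, once; it reports no verdict.
The state is a dict: "t": time; "joint_positions": joint angles; "joint_vel": joint speeds; "tau": joint torques, N m; "tool_pos": TCP position; "tool_rot": TCP orientation; "force": force on the tool from outside, world axes, zero at the start; "wrist_torque": the same for the moment, N m; "grip_width": finger opening in m.
Only numpy, scipy, OpenCV 4.12 (cv2) and the standard library are available. Lean on these libraries where they do the work, as an engineer would, in place of code of your own. Each camera call takes 0.05 s, during which the arm holds its last target.

## Working session

There is one attempt and no reset: what is moved stays moved. The work goes in short steps, Python scripts to look and compute and a shell command to move; the robot and the scene stay as the last step left them, time stands still between calls to the robot, and variables do not carry over. Pictures are saved under pics/ and viewed, and the job is handed in when it is done.

```bash
ls; mkdir -p pics; python3 - <<'E'
from station import get_state, optics
import cv2,numpy as np
print(get_state())
for n in("scene","top"):
    p,d=optics.snapshot(n);cv2.imwrite(f"pics/{n}0.png",p);np.savez(f"{n}0.npz",p=p,d=d)
    m=optics.camera_model(n);print(n,np.round(m["mtx"],2).tolist(),m["distortion"],np.round(m["extrinsics"],4).tolist())
E
```

```text
pics
{'t': 0.0, 'joint_positions': array([ 1.12481365,  0.33390782,  0.03985918,  1.46626144, -0.01339352,
        1.34330907, -0.05850988]), 'joint_vel': array([-0.00183011,  0.00032919, -0.00107665, -0.00019702,  0.00027497,
        0.00081214,  0.00010027]), 'tau': array([-4.20568240e-04, -6.56353712e+01,  1.33483518e+00, -4.03802311e+01,
       -5.98956342e-02,  4.48000117e-02,  1.56375031e-04]), 'tool_pos': array([ 0.22075136, -0.61090515,  0.24366585]), 'tool_rot': array([-7.86313808e-04,  9.85006032e-01,  1.72518002e-01, -1.94284589e-04]), 'force': array([-0.10827252,  0.31967451, -0.15027125]), 'wrist_torque': array([-0.00501404, -0.00158704,  0.02950006]), 'grip_width': 0.08714014777310347}
scene [[403.14, 0.0, 286.45], [0.0, 403.14, 209.69], [0.0, 0.0, 1.0]] [0.00344294 0.         0.         0.         0.        ] [[0.6138, 0.4911, -0.6181, 1.2305], [0.7894, -0.3776, 0.484, -0.4667], [0.0043, -0.785, -0.6195, 0.6436], [0.0, 0.0, 0.0, 1.0]]
top [[449.75, 0.0, 282.05], [0.0, 449.75, 212.41], [0.0, 0.0, 1.0]] [-0.13964829  0.          0.          0.          0.        ] [[0.0196, -0.9961, 0.0863, 0.506], [-0.9998, -0.0186, 0.0122, -0.0159], [-0.0105, -0.0865, -0.9962, 1.4357], [0.0, 0.0, 0.0, 1.0]]
```

View pics/top0.png

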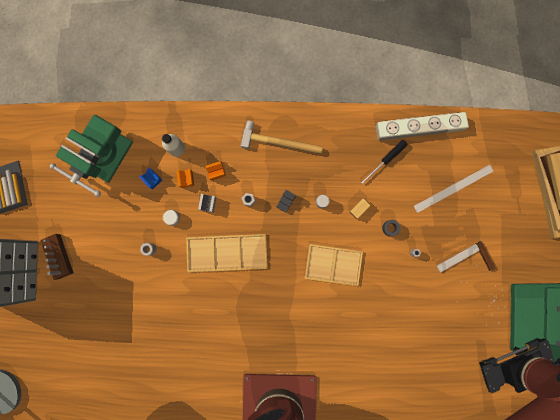

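View pics/scene0.png

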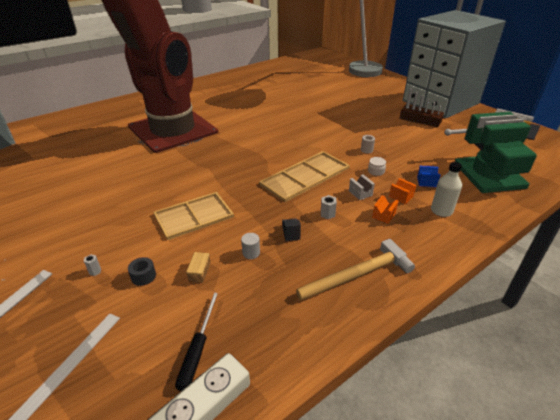

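```bash
python3 - <<'E'
import cv2,numpy as np
p=np.load("top0.npz")["p"];q=np.load("scene0.npz")["p"]
a=cv2.resize(p[155:295,130:290],None,fx=5,fy=4.2,interpolation=cv2.INTER_CUBIC)
a=cv2.resize(p[155:265,130:290],None,fx=5,fy=5,interpolation=cv2.INTER_CUBIC);cv2.imwrite("pics/ct1.png",a)
a=cv2.resize(p[175:295,275:435],None,fx=5,fy=5,interpolation=cv2.INTER_CUBIC);cv2.imwrite("pics/ct2.png",a)
a=cv2.resize(q[125:245,270:420],None,fx=5,fy=5,interpolation=cv2.INTER_CUBIC);cv2.imwrite("pics/cs1.png",a)
a=cv2.resize(q[190:300,70:270],None,fx=4,fy=4,interpolation=cv2.INTER_CUBIC);cv2.imwrite("pics/cs2.png",a)
E
```

```text
(no output)
```

View pics/ct1.png

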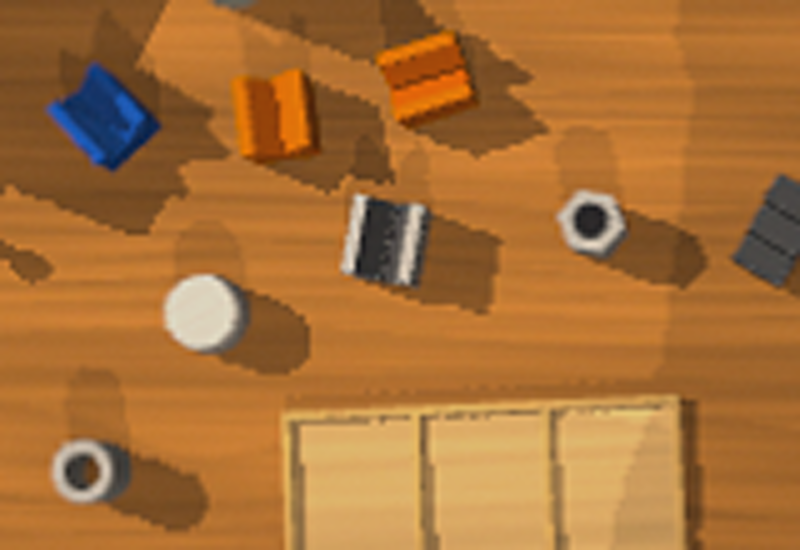

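View pics/ct2.png

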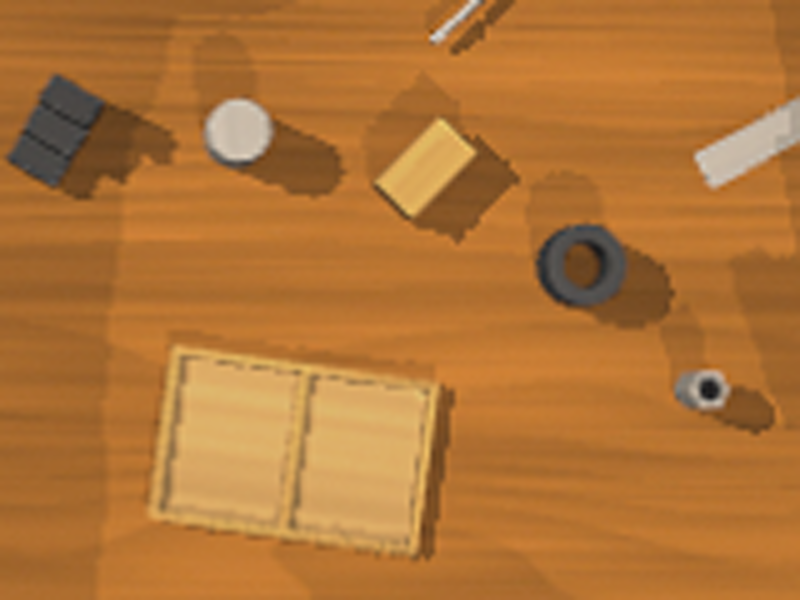

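View pics/cs1.png

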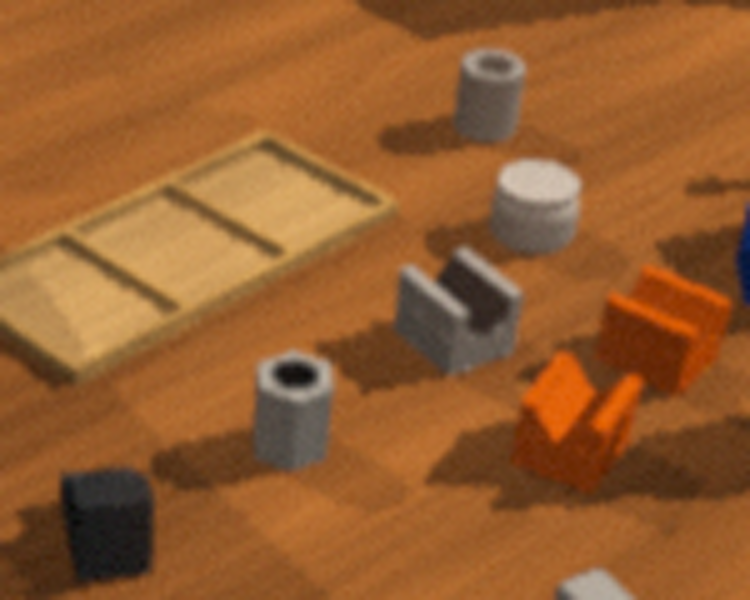

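View pics/cs2.png

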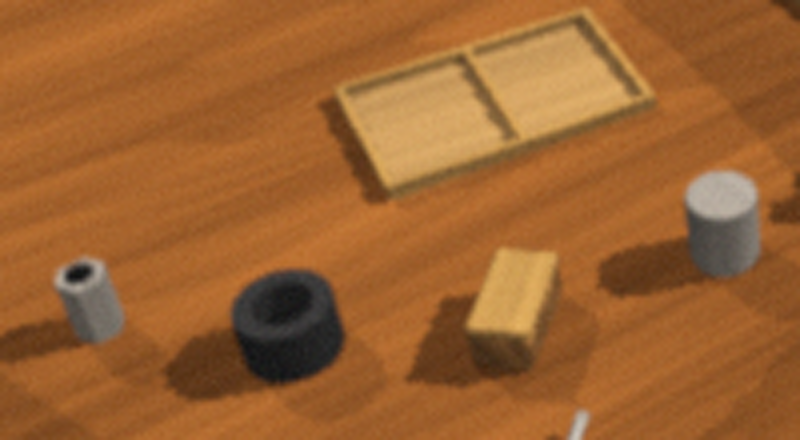

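```bash
cat > h.py <<'E'
import cv2,numpy as np
from station import optics
def cm(n):
    m=optics.camera_model(n);return np.array(m["mtx"]),np.array(m["distortion"]),np.array(m["extrinsics"])
def plane(n,uv,z):
    K,D,E=cm(n);u=cv2.undistortPoints(np.float64(uv).reshape(-1,1,2),K,D)[:,0]
    r=np.c_[u,np.ones(len(u))]@E[:3,:3].T
    s=(z-E[2,3])/r[:,2];return E[:3,3]+r*s[:,None]
def cloud(n,d):
    K,D,E=cm(n);h,w=d.shape
    g=np.stack(np.meshgrid(np.arange(w),np.arange(h)),-1).reshape(-1,1,2).astype(float)
    u=cv2.undistortPoints(g,K,D)[:,0];P=np.c_[u,np.ones(len(u))]*d.reshape(-1,1)
    return (P@E[:3,:3].T+E[:3,3]).reshape(h,w,3)
E
python3 - <<'E'
from h import *
C={"tube":(148,249),"jar":(170,217),"vb":(207,203),"nut":(249,200),"step":(287,201),"plug":(322,201),"wood":(361,209),"collar":(391,228),"slim":(417,253)}
for n in("top","scene"):
    z=np.load(n+"0.npz");P=cloud(n,z["d"])
    hsv=cv2.cvtColor(z["p"],cv2.COLOR_BGR2HSV)
    if n=="top":
        bench=P[320:350,300:450,2];print("bench z",bench.mean(),bench.std())
        print("S",[(k,hsv[v[1],v[0]].tolist()) for k,v in C.items()],hsv[300,200])
    for k,(c,r) in C.items():
        if n=="top":
            Q=P[r-14:r+15,c-14:c+15].reshape(-1,3)
            w=plane("top",[(c,r)],.04)[0]; 
            C[k]=(c,r); 
        w=plane("top",[(c,r)],.04)[0]
        Q=P.reshape(-1,3);Q=Q[(np.linalg.norm(Q[:,:2]-w[:2],axis=1)<.045)&(Q[:,2]>.008)&(Q[:,2]<.1)]
        hi=np.percentile(Q[:,2],90) if len(Q) else 0
        T=Q[Q[:,2]>hi-.008]
        rc=cv2.minAreaRect(T[:,:2].astype(np.float32)*1000)
        print(n,k,len(Q),"top z %.4f"%hi,"ctr",T.mean(0).round(4),"rect",np.round(rc[0],1),np.round(rc[1],1),round(rc[2],1))
E
```

```text
bench z 0.0028804271085503133 0.0741516079544334
S [('tube', [15, 188, 106]), ('jar', [21, 37, 220]), ('vb', [18, 35, 95]), ('nut', [150, 13, 38]), ('step', [18, 17, 75]), ('plug', [16, 39, 201]), ('wood', [18, 153, 219]), ('collar', [14, 179, 104]), ('slim', [170, 22, 35])] [ 15 187 177]
top tube 128 top z 0.0472 ctr [0.5052 0.4247 0.0444] rect [505.  424.6] [34.5 35.5] 1.5
top jar 199 top z 0.0379 ctr [0.6059 0.3558 0.0351] rect [606.  355.8] [43.3 43.8] 65.4
top vb 251 top z 0.0410 ctr [0.6547 0.2404 0.0383] rect [654.6 240.6] [45.  50.2] 81.3
top nut 134 top z 0.0483 ctr [0.6672 0.1077 0.0449] rect [667.  108.2] [37.9 35.6] 80.7
top step 236 top z 0.0468 ctr [ 0.6823 -0.0198  0.0451] rect [682.7 -19.9] [36.2 20.3] 59.0
top plug 129 top z 0.0470 ctr [ 0.666  -0.1238  0.0442] rect [ 666.3 -124. ] [35.1 34.5] 2.3
top wood 222 top z 0.0328 ctr [ 0.6476 -0.2436  0.0298] rect [ 647.3 -243.3] [33.5 59.9] 45.6
top collar 176 top z 0.0360 ctr [ 0.5859 -0.343   0.0335] rect [ 586.4 -343.3] [47.5 49.2] 1.7
top slim 62 top z 0.0436 ctr [ 0.5105 -0.4214  0.0402] rect [ 510.6 -422.1] [18.8 22.6] 0.8
scene tube 193 top z 0.0453 ctr [0.5042 0.4226 0.0431] rect [502.8 423.6] [36.7 39.5] 18.6
scene jar 257 top z 0.0370 ctr [0.6064 0.3527 0.0354] rect [604.6 354.4] [44.4 43.6] 83.2
scene vb 399 top z 0.0401 ctr [0.6542 0.2394 0.0377] rect [652.8 239.6] [46.9 51.5] 81.5
scene nut 283 top z 0.0464 ctr [0.668  0.1058 0.0447] rect [665.9 108.8] [40.5 36.6] 83.0
scene step 339 top z 0.0462 ctr [ 0.6821 -0.0209  0.0447] rect [680.9 -19.3] [36.4 21.3] 60.7
scene plug 387 top z 0.0460 ctr [ 0.6662 -0.1267  0.0445] rect [ 664.3 -126.2] [37.6 39. ] 55.5
scene wood 505 top z 0.0312 ctr [ 0.6475 -0.2462  0.0297] rect [ 645.3 -245.2] [34.6 62.1] 45.2
scene collar 570 top z 0.0350 ctr [ 0.5872 -0.3459  0.0332] rect [ 585.2 -345.6] [51.5 49.5] 4.5
scene slim 217 top z 0.0416 ctr [ 0.5096 -0.4219  0.0396] rect [ 507.3 -421.4] [23.3 22. ] 27.6
```

```bash
python3 - <<'E'
from h import *
for n,seeds in(("top",((228,253),(334,265))),("scene",((305,175),(195,215)))):
    z=np.load(n+"0.npz");hsv=cv2.cvtColor(z["p"],cv2.COLOR_BGR2HSV);P=cloud(n,z["d"])
    print([hsv[r+4,c+6].tolist() for c,r in seeds])
    m=cv2.inRange(hsv,(12,60,110),(28,168,255))
    m=cv2.morphologyEx(m,cv2.MORPH_CLOSE,np.ones((5,5)));m=cv2.morphologyEx(m,cv2.MORPH_OPEN,np.ones((5,5)))
    cv2.imwrite(f"pics/m_{n}.png",m)
    cs,_=cv2.findContours(m,cv2.RETR_EXTERNAL,cv2.CHAIN_APPROX_NONE)
    for s in seeds:
        for c in cs:
            if cv2.pointPolygonTest(c,s,False)>=0:
                w=plane(n,c[:,0].astype(float),.010)[:,:2]*1000
                w0=cv2.minAreaRect(w.astype(np.float32));print(n,s,np.round(w0[0],1),np.round(w0[1],1),round(w0[2],2))
    # nut widths
    Q=P.reshape(-1,3);Q=Q[(np.linalg.norm(Q[:,:2]-[.667,.108],axis=1)<.04)&(Q[:,2]>.041)][:,:2]*1000
    a=np.radians(np.arange(0,180,5));w=np.ptp(Q@np.array([np.cos(a),np.sin(a)]),axis=0).reshape(3,12).mean(0)
    print("nut width vs ang mod60",dict(zip(range(0,60,5),w.round(1))))
    Q=P.reshape(-1,3);Q=Q[(np.linalg.norm(Q[:,:2]-[.67,-.012],axis=1)<.05)&(Q[:,2]>.012)&(Q[:,2]<.06)]
    for lo,hi in((.012,.022),(.027,.035),(.041,.05)):
        T=Q[(Q[:,2]>lo)&(Q[:,2]<hi)];print("stair",lo,len(T),np.median(T,0).round(4))
E
```

```text
[[17, 137, 218], [17, 138, 218]]
top (228, 253) [498.  176.1] [112.2 256.4] 3.78
top (334, 265) [ 467.  -163.6] [173.5 111.8] 82.61
nut width vs ang mod60 {0: np.float64(36.8), 5: np.float64(37.7), 10: np.float64(38.4), 15: np.float64(38.9), 20: np.float64(39.1), 25: np.float64(39.0), 30: np.float64(38.7), 35: np.float64(38.0), 40: np.float64(37.1), 45: np.float64(35.9), 50: np.float64(35.3), 55: np.float64(36.0)}
stair 0.012 71 [ 0.649  -0.0011  0.0175]
stair 0.027 68 [ 0.6641 -0.0104  0.0317]
stair 0.041 59 [ 0.6839 -0.0195  0.0454]
[[17, 136, 213], [17, 130, 222]]
scene (305, 175) [500.4 175.8] [122.7 259.2] 4.13
scene (195, 215) [ 469.  -166.3] [174.8 123.7] 82.95
nut width vs ang mod60 {0: np.float64(37.7), 5: np.float64(38.8), 10: np.float64(39.6), 15: np.float64(40.1), 20: np.float64(40.2), 25: np.float64(40.1), 30: np.float64(39.7), 35: np.float64(39.0), 40: np.float64(38.0), 45: np.float64(36.9), 50: np.float64(36.2), 55: np.float64(36.7)}
stair 0.012 78 [ 0.6834 -0.021   0.0173]
stair 0.027 60 [ 0.6827 -0.0215  0.0316]
stair 0.041 113 [ 0.6817 -0.0208  0.0457]
```

The candidates, with their pixels in the top view:
- **Tube:** the open-bore part at (148,249). The white jar (170,217) and the solid plug (322,201) could be mistaken for it.
- **V-block:** the silver one at (207,203). The blue one (150,178) and the orange ones (184,178) and (215,170) are look-alikes.
- **Large nut:** (249,200). The slim nut is at (417,253).
- **Stepped block:** the dark one at (287,201). The wooden block is at (361,209).
- **Collar:** (391,228).

The close crops confirm each choice by bore, hex outline, colour and height.

```bash
cat > g.py <<'E'
import sys,numpy as np
from scipy.spatial.transform import Rotation as Ro
from station import get_state
s=get_state();q=s["tool_rot"];R=Ro.from_quat([q[1],q[2],q[3],q[0]])
print("t",s["t"],"pos",s["tool_pos"].round(4),"psi",np.degrees(np.arctan2(*R.as_matrix()[[1,0],0])).round(1),"F",s["force"].round(1),"w",round(s["grip_width"],4),"q7",s["joint_positions"][6].round(2))
for a in sys.argv[1:]:
    x,y,z,p=map(float,a.split(","));c,n=np.cos(np.radians(p)),np.sin(np.radians(p))
    T=Ro.from_matrix([[c,n,0],[n,-c,0],[0,0,-1]])
    print(a,np.round(R.inv().apply(np.array([x,y,z])-s["tool_pos"])*100,2).tolist(),np.round((R.inv()*T).as_rotvec(),3).tolist())
E
python3 g.py .654,.240,.15,171.4
```

```text
t 0.1 pos [ 0.2208 -0.6109  0.2437] psi 19.9 F [-0.2 -0.4 -0. ] w 0.087 q7 -0.06
.654,.240,.15,171.4 [69.67, -65.29, 9.46] [-0.001, -0.002, -2.645]
```

```bash
python3 -m handwheel '[[69.7,-65.3,9.5,0,0,-2.645],[69.7,-65.3,9.5,0,0,-2.645],[69.7,-65.3,9.5,0,0,-2.645],[69.7,-65.3,9.5,0,0,-2.645],[69.7,-65.3,9.5,0,0,-2.645],[69.7,-65.3,9.5,0,0,-2.645],[69.7,-65.3,9.5,0,0,-2.645],[69.7,-65.3,9.5,0,0,-2.645],[69.7,-65.3,9.5,0,0,-2.645],[69.7,-65.3,9.5,0,0,-2.645]]' 8; python3 g.py .654,.240,.15,171.4
```

```text
t: 1.35
tool_pos: [0.5037, -0.0554, 0.1825]
tool_rot: [0.0, 0.441, 0.897, -0.0]
force: [0.1, -0.6, -0.4]
grip_width: 0.08
t 1.35 pos [ 0.5037 -0.0554  0.1825] psi 127.6 F [ 0.1 -0.6 -0.4] w 0.08 q7 0.62
.654,.240,.15,171.4 [14.22, 29.94, 3.25] [-0.0, 0.0, -0.764]
```

```bash
python3 -m handwheel '[[14.2,29.9,3.2,0,0,-0.764],[14.2,29.9,3.2,0,0,-0.764],[14.2,29.9,3.2,0,0,-0.764],[14.2,29.9,3.2,0,0,-0.764],[14.2,29.9,3.2,0,0,-0.764],[14.2,29.9,3.2,0,0,-0.764],[14.2,29.9,3.2,0,0,-0.764],[14.2,29.9,3.2,0,0,-0.764]]'; python3 g.py .654,.240,.15,171.4 .654,.240,.03,171.4
```

```text
t: 2.35
tool_pos: [0.655, 0.2356, 0.1505]
tool_rot: [-0.0, 0.078, 0.997, -0.001]
force: [-0.3, -0.4, 0.4]
grip_width: 0.0802
t 2.35 pos [0.655  0.2356 0.1505] psi 171.0 F [-0.3 -0.4  0.4] w 0.0802 q7 0.75
.654,.240,.15,171.4 [0.16, 0.42, 0.05] [-0.001, -0.0, -0.007]
.654,.240,.03,171.4 [0.16, 0.44, 12.05] [-0.001, -0.0, -0.007]
```

```bash
python3 -m handwheel '[[0.2,0.4,3,0,0,-0.007],[0.2,0.4,6,0,0,-0.007],[0.2,0.4,8,0,0,-0.007],[0.2,0.4,10,0,0,-0.007],[0.2,0.4,11.2,0,0,-0.007],[0.2,0.4,12,0,0,-0.007],[0.2,0.4,12,0,0,-0.007]]'; python3 g.py .654,.240,.03,171.4
```

```text
t: 3.22
tool_pos: [0.6536, 0.2413, 0.0304]
tool_rot: [-0.0, 0.074, 0.997, -0.0]
force: [0.3, 0.6, 0.4]
grip_width: 0.0799
t 3.225 pos [0.6536 0.2413 0.0304] psi 171.5 F [0.3 0.6 0.4] w 0.0799 q7 0.69
.654,.240,.03,171.4 [-0.06, -0.12, 0.04] [-0.0, -0.0, 0.001]
```

```bash
python3 -m handwheel '[[0,0,0,0,0,0],[0,0,0,0,0,0],[0,0,0,0,0,0],[0,0,0,0,0,0],[0,0,0,0,0,0],[0,0,0,0,0,0]]' 3.5;  python3 g.py .654,.240,.14,171.4
```

```text
t: 3.98
tool_pos: [0.6538, 0.2413, 0.0308]
tool_rot: [0.0, 0.074, 0.997, 0.0]
force: [-0.9, -0.9, 1.0]
grip_width: 0.0436
t 3.975 pos [0.6538 0.2413 0.0308] psi 171.5 F [-0.9 -0.9  1. ] w 0.0436 q7 0.69
.654,.240,.14,171.4 [-0.04, -0.12, -10.92] [0.0, 0.0, 0.001]
```

Gripped at 43.6 mm, as expected. Lift it and carry it to the middle bay.

```bash
python3 -m handwheel '[[0,0,-1,0,0,0],[0,0,-3,0,0,0],[0,0,-6,0,0,0],[0,0,-8,0,0,0],[0,0,-9,0,0,0],[0,0,-9,0,0,0]]';  python3 g.py .498,.176,.12,183.8
```

```text
t: 4.72
tool_pos: [0.6539, 0.2413, 0.1213]
tool_rot: [0.0, 0.074, 0.997, 0.0]
force: [0.0, 0.2, -5.6]
grip_width: 0.0438
t 4.725 pos [0.6539 0.2413 0.1213] psi 171.5 F [ 0.   0.2 -5.6] w 0.0438 q7 0.73
.498,.176,.12,183.8 [14.45, -8.77, 0.11] [0.0, 0.001, -0.215]
```

```bash
python3 -m handwheel '[[4,-2.5,0,0,0,-0.06],[8,-5,0,0,0,-0.12],[12,-7.5,0,0,0,-0.18],[14.5,-8.8,0.1,0,0,-0.215],[14.5,-8.8,0.1,0,0,-0.215],[14.5,-8.8,0.1,0,0,-0.215],[14.5,-8.8,0.1,0,0,-0.215]]';  python3 g.py .498,.176,.035,183.8
```

```text
t: 5.6
tool_pos: [0.4978, 0.1762, 0.1196]
tool_rot: [-0.0, -0.033, 0.999, 0.0]
force: [-0.4, -0.1, -5.7]
grip_width: 0.044
t 5.6 pos [0.4978 0.1762 0.1196] psi -176.2 F [-0.4 -0.1 -5.7] w 0.044 q7 1.0
.498,.176,.035,183.8 [-0.01, -0.03, 8.46] [0.001, 0.0, -0.0]
```

```bash
python3 -m handwheel '[[0,0,3,0,0,0],[0,0,5.5,0,0,0],[0,0,7,0,0,0],[0,0,7.8,0,0,0],[0,0,8.2,0,0,0],[0,0,8.4,0,0,0],[0,0,8.4,0,0,0],[0,0,8.4,0,0,0]]';  python3 g.py .498,.176,.035,183.8
python3 -m handwheel '[[0,0,0,0,0,0],[0,0,0,0,0,0],[0,0,0,0,0,0],[0,0,-1,0,0,0],[0,0,-4,0,0,0],[0,0,-8,0,0,0],[0,0,-11,0,0,0],[0,0,-11,0,0,0],[0,0,-11,0,0,0]]' 5.8;python3 g.py .504,.424,.14,130
```

```text
t: 6.6
tool_pos: [0.4975, 0.1758, 0.0361]
tool_rot: [0.0, -0.033, 0.999, 0.0]
force: [-0.5, 0.4, -5.6]
grip_width: 0.0436
t 6.6 pos [0.4975 0.1758 0.0361] psi -176.2 F [-0.5  0.4 -5.6] w 0.0436 q7 0.91
.498,.176,.035,183.8 [-0.05, 0.02, 0.11] [0.0, 0.001, -0.0]
t: 7.72
tool_pos: [0.497, 0.1755, 0.1455]
tool_rot: [-0.0, -0.033, 0.999, -0.0]
force: [-0.8, -0.9, -0.3]
grip_width: 0.0583
t 7.725 pos [0.497  0.1755 0.1455] psi -176.2 F [-0.8 -0.9 -0.3] w 0.0583 q7 1.02
.504,.424,.14,130 [-2.34, 24.75, 0.54] [-0.0, 0.0, 0.939]
```

```bash
python3 -m handwheel '[[-2.3,24.8,0.5,0,0,0.939],[-2.3,24.8,0.5,0,0,0.939],[-2.3,24.8,0.5,0,0,0.939],[-2.3,24.8,0.5,0,0,0.939],[-2.3,24.8,0.5,0,0,0.939],[-2.3,24.8,0.5,0,0,0.939],[-2.3,24.8,0.5,0,0,0.939],[-2.3,24.8,0.5,0,0,0.939],[-2.3,24.8,0.5,0,0,0.939]]' 7.5;  python3 g.py .504,.424,.031,130
python3 - <<'E'
from h import *
p,d=optics.snapshot("top");cv2.imwrite("pics/t1.png",cv2.resize(p[155:295,100:280],None,fx=4,fy=4,interpolation=cv2.INTER_CUBIC))
E
```

```text
t: 8.85
tool_pos: [0.504, 0.4242, 0.1405]
tool_rot: [-0.0, 0.423, 0.906, -0.0]
force: [0.5, -0.3, -0.0]
grip_width: 0.0749
t 8.85 pos [0.504  0.4242 0.1405] psi 130.0 F [ 0.5 -0.3 -0. ] w 0.0749 q7 -0.31
.504,.424,.031,130 [-0.01, -0.0, 10.95] [-0.0, 0.0, -0.0]
```

View pics/t1.png

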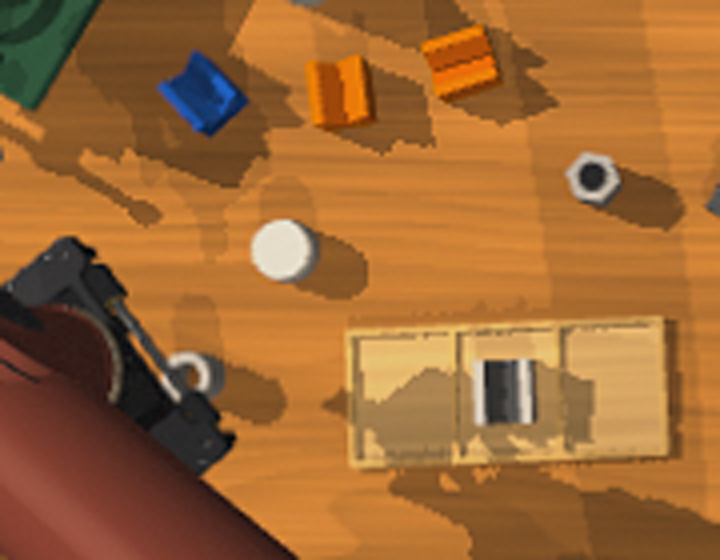

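The V-block stands centred in the middle bay at crop (505,391), and the gripper is above the tube at (190,375). Descend on the tube.

```bash
python3 -m handwheel '[[0,0,3,0,0,0],[0,0,6,0,0,0],[0,0,8.5,0,0,0],[0,0,10,0,0,0],[0,0,10.9,0,0,0],[0,0,10.9,0,0,0],[0,0,10.9,0,0,0]]'
python3 -m handwheel '[[0,0,0,0,0,0],[0,0,0,0,0,0],[0,0,0,0,0,0],[0,0,0,0,0,0],[0,0,0,0,0,0],[0,0,0,0,0,0]]' 3
python3 -m handwheel '[[0,0,-1,0,0,0],[0,0,-3,0,0,0],[0,0,-6,0,0,0],[0,0,-8,0,0,0],[0,0,-10,0,0,0],[0,0,-10,0,0,0]]';  python3 g.py .4925,.2588,.12,93.8
```

```text
t: 9.78
tool_pos: [0.5042, 0.4252, 0.0327]
tool_rot: [0.0, 0.423, 0.906, 0.001]
force: [0.9, -0.0, -0.0]
grip_width: 0.0748
t: 10.52
tool_pos: [0.5039, 0.4248, 0.0318]
tool_rot: [0.0, 0.423, 0.906, 0.0]
force: [0.4, 0.5, 0.6]
grip_width: 0.0396
t: 11.28
tool_pos: [0.5044, 0.4254, 0.1337]
tool_rot: [0.001, 0.423, 0.906, 0.001]
force: [-0.4, -0.2, -2.9]
grip_width: 0.0394
t 11.275 pos [0.5044 0.4254 0.1337] psi 130.0 F [-0.4 -0.2 -2.9] w 0.0394 q7 -0.32
.4925,.2588,.12,93.8 [-12.0, -11.63, 1.33] [0.003, -0.001, 0.632]
```

```bash
python3 -m handwheel '[[-3,-3,0,0,0,0.15],[-6,-6,0,0,0,0.3],[-9,-9,0,0,0,0.45],[-11,-11,1,0,0,0.6],[-12,-11.6,1.3,0.002,0,0.632],[-12,-11.6,1.3,0.002,0,0.632],[-12,-11.6,1.3,0.002,0,0.632],[-12,-11.6,1.3,0.002,0,0.632]]';  python3 g.py .4925,.2588,.0365,93.8
```

```text
t: 12.28
tool_pos: [0.4919, 0.2597, 0.1189]
tool_rot: [-0.001, 0.682, 0.731, -0.001]
force: [0.2, 0.2, -2.0]
grip_width: 0.0398
t 12.275 pos [0.4919 0.2597 0.1189] psi 93.9 F [ 0.2  0.2 -2. ] w 0.0398 q7 -0.65
.4925,.2588,.0365,93.8 [-0.09, 0.07, 8.24] [-0.002, -0.0, 0.002]
```

```bash
python3 -m handwheel '[[-0.1,0.1,3,-0.001,0,0],[-0.1,0.1,5.5,-0.001,0,0],[-0.1,0.1,7,-0.001,0,0],[-0.1,0.1,7.8,-0.001,0,0],[-0.1,0.1,8.2,-0.001,0,0],[-0.1,0.1,8.2,-0.001,0,0],[-0.1,0.1,8.2,-0.001,0,0]]';  python3 g.py .4925,.2588,.0365,93.8
python3 -m handwheel '[[0,0,0,0,0,0],[0,0,0,0,0,0],[0,0,0,0,0,0],[0,0,-1,0,0,0],[0,0,-4,0,0,0],[0,0,-8,0,0,0],[0,0,-11,0,0,0],[0,0,-11,0,0,0],[0,0,-11,0,0,0]]' 6;python3 g.py .6665,.108,.14,81
```

```text
t: 13.15
tool_pos: [0.4934, 0.2575, 0.0374]
tool_rot: [0.0, 0.683, 0.73, -0.0]
force: [0.7, 0.5, -1.3]
grip_width: 0.0392
t 13.15 pos [0.4934 0.2575 0.0374] psi 93.8 F [ 0.7  0.5 -1.3] w 0.0392 q7 -0.71
.4925,.2588,.0365,93.8 [0.14, -0.08, 0.09] [0.0, 0.0, -0.0]
t: 14.28
tool_pos: [0.4929, 0.2571, 0.1466]
tool_rot: [0.0, 0.683, 0.73, -0.001]
force: [-0.7, -0.3, -0.9]
grip_width: 0.06
t 14.275 pos [0.4929 0.2571 0.1466] psi 93.8 F [-0.7 -0.3 -0.9] w 0.06 q7 -0.63
.6665,.108,.14,81 [-16.02, 16.34, 0.66] [-0.001, 0.001, 0.223]
```

Now the big nut.

```bash
python3 -m handwheel '[[-5,5,0.6,0,0,0.08],[-10,10,0.6,0,0,0.15],[-14,14,0.6,0,0,0.2],[-16,16.3,0.6,0,0,0.223],[-16,16.3,0.6,0,0,0.223],[-16,16.3,0.6,0,0,0.223],[-16,16.3,0.6,0,0,0.223],[-16,16.3,0.6,0,0,0.223]]' 7;  python3 g.py .6665,.108,.031,81
```

```text
t: 15.28
tool_pos: [0.6657, 0.1094, 0.1408]
tool_rot: [-0.0, 0.76, 0.65, -0.0]
force: [-0.6, -0.7, 0.9]
grip_width: 0.0701
t 15.275 pos [0.6657 0.1094 0.1408] psi 81.1 F [-0.6 -0.7  0.9] w 0.0701 q7 -0.54
.6665,.108,.031,81 [-0.12, 0.11, 10.98] [-0.001, 0.001, 0.002]
```

```bash
python3 -m handwheel '[[-0.1,0.1,3,0,0,0],[-0.1,0.1,6,0,0,0],[-0.1,0.1,8.5,0,0,0],[-0.1,0.1,10,0,0,0],[-0.1,0.1,10.9,0,0,0],[-0.1,0.1,10.9,0,0,0],[-0.1,0.1,10.9,0,0,0]]'; python3 g.py
python3 -m handwheel '[[0,0,0,0,0,0],[0,0,0,0,0,0],[0,0,0,0,0,0],[0,0,0,0,0,0],[0,0,0,0,0,0],[0,0,0,0,0,0]]' 3
python3 -m handwheel '[[0,0,-1,0,0,0],[0,0,-3,0,0,0],[0,0,-6,0,0,0],[0,0,-8,0,0,0],[0,0,-9,0,0,0],[0,0,-9,0,0,0]]';  python3 g.py .5035,.0932,.12,93.8
```

```text
t: 16.15
tool_pos: [0.6676, 0.1074, 0.0327]
tool_rot: [0.0, 0.76, 0.649, 0.0]
force: [-0.2, 0.2, 0.5]
grip_width: 0.0698
t 16.15 pos [0.6676 0.1074 0.0327] psi 81.0 F [-0.2  0.2  0.5] w 0.0698 q7 -0.57
t: 16.9
tool_pos: [0.6669, 0.1072, 0.0317]
tool_rot: [-0.0, 0.76, 0.649, -0.001]
force: [-1.1, 0.6, 0.7]
grip_width: 0.0357
t: 17.65
tool_pos: [0.6673, 0.1073, 0.1223]
tool_rot: [0.0, 0.76, 0.649, -0.0]
force: [0.5, -0.7, -3.0]
grip_width: 0.0359
t 17.65 pos [0.6673 0.1073 0.1223] psi 81.0 F [ 0.5 -0.7 -3. ] w 0.0359 q7 -0.54
.5035,.0932,.12,93.8 [-3.95, -15.96, 0.23] [0.0, 0.001, -0.223]
```

```bash
python3 -m handwheel '[[-1,-4,0,0,0,-0.06],[-2,-8,0,0,0,-0.12],[-3,-12,0,0,0,-0.18],[-4,-16,0.2,0,0,-0.223],[-4,-16,0.2,0,0,-0.223],[-4,-16,0.2,0,0,-0.223],[-4,-16,0.2,0,0,-0.223],[-4,-16,0.2,0,0,-0.223]]';  python3 g.py .5035,.0932,.0363,93.8
```

```text
t: 18.65
tool_pos: [0.5033, 0.0929, 0.1196]
tool_rot: [-0.0, 0.683, 0.73, -0.0]
force: [0.3, -0.1, -3.2]
grip_width: 0.0357
t 18.65 pos [0.5033 0.0929 0.1196] psi 93.8 F [ 0.3 -0.1 -3.2] w 0.0357 q7 -0.31
.5035,.0932,.0363,93.8 [0.03, 0.03, 8.33] [-0.001, 0.0, -0.001]
```

```bash
python3 -m handwheel '[[0,0,3,0,0,0],[0,0,5.5,0,0,0],[0,0,7,0,0,0],[0,0,7.8,0,0,0],[0,0,8.3,0,0,0],[0,0,8.3,0,0,0],[0,0,8.3,0,0,0]]';  python3 g.py .5035,.0932,.0363,93.8
python3 -m handwheel '[[0,0,0,0,0,0],[0,0,0,0,0,0],[0,0,0,0,0,0],[0,0,-1,0,0,0],[0,0,-4,0,0,0],[0,0,-8,0,0,0],[0,0,-11,0,0,0],[0,0,-11,0,0,0],[0,0,-11,0,0,0]]' 6;python3 g.py .6736,-.0145,.14,149.8
```

```text
t: 19.52
tool_pos: [0.5031, 0.0928, 0.0374]
tool_rot: [0.0, 0.683, 0.73, -0.0]
force: [0.2, -0.7, -2.2]
grip_width: 0.0357
t 19.525 pos [0.5031 0.0928 0.0374] psi 93.8 F [ 0.2 -0.7 -2.2] w 0.0357 q7 -0.37
.5035,.0932,.0363,93.8 [0.04, 0.04, 0.11] [0.0, 0.001, -0.0]
t: 20.65
tool_pos: [0.5026, 0.0927, 0.1467]
tool_rot: [-0.0, 0.683, 0.73, -0.001]
force: [-0.3, -0.2, -0.6]
grip_width: 0.0601
t 20.65 pos [0.5026 0.0927 0.1467] psi 93.8 F [-0.3 -0.2 -0.6] w 0.0601 q7 -0.29
.6736,-.0145,.14,149.8 [-11.82, 16.36, 0.67] [-0.001, 0.0, -0.978]
```

```bash
python3 -m handwheel '[[-3,4,0.6,0,0,-0.18],[-6,8,0.6,0,0,-0.36],[-9,12,0.6,0,0,-0.54],[-11.8,16.3,0.6,0,0,-0.72],[-11.8,16.3,0.6,0,0,-0.9],[-11.8,16.3,0.6,0,0,-0.978],[-11.8,16.3,0.6,0,0,-0.978],[-11.8,16.3,0.6,0,0,-0.978],[-11.8,16.3,0.6,0,0,-0.978]]' 7;  python3 g.py .6736,-.0145,.030,149.8
python3 - <<'E'
from h import *
p,d=optics.snapshot("scene");cv2.imwrite("pics/s2.png",p)
E
```

```text
t: 21.78
tool_pos: [0.6731, -0.0141, 0.1406]
tool_rot: [-0.0, 0.261, 0.965, -0.001]
force: [0.0, -0.0, 0.2]
grip_width: 0.0698
t 21.775 pos [ 0.6731 -0.0141  0.1406] psi 149.8 F [ 0.  -0.   0.2] w 0.0698 q7 0.79
.6736,-.0145,.030,149.8 [-0.07, 0.01, 11.06] [-0.001, -0.001, -0.001]
```

View pics/s2.png

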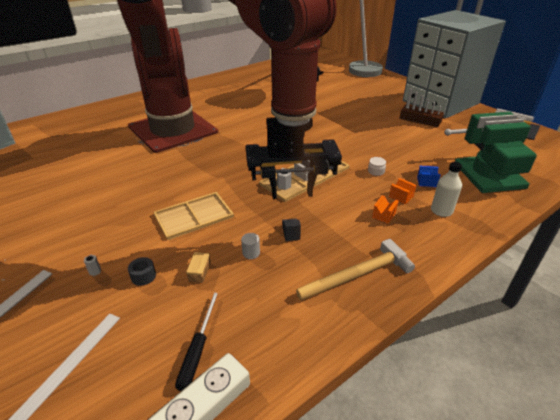

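The gripper hangs over the stepped block at (291,230). The nut shows upright in the tray at (284,180), and the rest of the tray is hidden. Grasp the stepped block.

```bash
python3 -m handwheel '[[-0.1,0,3,0,0,0],[-0.1,0,6,0,0,0],[-0.1,0,8.5,0,0,0],[-0.1,0,10,0,0,0],[-0.1,0,11,0,0,0],[-0.1,0,11,0,0,0],[-0.1,0,11,0,0,0]]'; python3 g.py
python3 -m handwheel '[[0,0,0,0,0,0],[0,0,0,0,0,0],[0,0,0,0,0,0],[0,0,0,0,0,0],[0,0,0,0,0,0],[0,0,0,0,0,0]]' 3
python3 -m handwheel '[[0,0,-1,0,0,0],[0,0,-3,0,0,0],[0,0,-6,0,0,0],[0,0,-8,0,0,0],[0,0,-9,0,0,0],[0,0,-9,0,0,0]]';  python3 g.py .4827,-.1238,.12,172.6
```

```text
t: 22.7
tool_pos: [0.6746, -0.0147, 0.0317]
tool_rot: [0.0, 0.26, 0.966, -0.0]
force: [0.1, 0.8, 0.0]
grip_width: 0.07
t 22.7 pos [ 0.6746 -0.0147  0.0317] psi 149.8 F [0.1 0.8 0. ] w 0.07 q7 0.75
t: 23.45
tool_pos: [0.6741, -0.0146, 0.0308]
tool_rot: [-0.0, 0.26, 0.966, -0.0]
force: [0.7, 0.6, -0.2]
grip_width: 0.0358
t: 24.2
tool_pos: [0.6743, -0.0148, 0.1213]
tool_rot: [0.0, 0.26, 0.965, -0.0]
force: [0.4, 0.4, -4.8]
grip_width: 0.0359
t 24.2 pos [ 0.6743 -0.0148  0.1213] psi 149.8 F [ 0.4  0.4 -4.8] w 0.0359 q7 0.78
.4827,-.1238,.12,172.6 [11.08, -19.06, 0.14] [-0.001, 0.0, -0.398]
```

```bash
python3 -m handwheel '[[2.5,-4,0,0,0,-0.08],[5,-8,0,0,0,-0.16],[7.5,-12,0,0,0,-0.24],[10,-16,0,0,0,-0.33],[11.1,-19.1,0.1,0,0,-0.398],[11.1,-19.1,0.1,0,0,-0.398],[11.1,-19.1,0.1,0,0,-0.398],[11.1,-19.1,0.1,0,0,-0.398]]';  python3 g.py .4827,-.1238,.0354,172.6
```

```text
t: 25.2
tool_pos: [0.4827, -0.123, 0.1198]
tool_rot: [-0.0, 0.064, 0.998, 0.0]
force: [-0.2, 0.5, -3.8]
grip_width: 0.036
t 25.2 pos [ 0.4827 -0.123   0.1198] psi 172.7 F [-0.2  0.5 -3.8] w 0.036 q7 1.48
.4827,-.1238,.0354,172.6 [-0.02, -0.08, 8.44] [0.0, -0.001, 0.001]
```

```bash
python3 -m handwheel '[[0,-0.1,3,0,0,0],[0,-0.1,5.5,0,0,0],[0,-0.1,7,0,0,0],[0,-0.1,7.8,0,0,0],[0,-0.1,8.4,0,0,0],[0,-0.1,8.4,0,0,0],[0,-0.1,8.4,0,0,0]]';  python3 g.py .4827,-.1238,.0354,172.6
python3 -m handwheel '[[0,0,0,0,0,0],[0,0,0,0,0,0],[0,0,0,0,0,0],[0,0,-1,0,0,0],[0,0,-4,0,0,0],[0,0,-8,0,0,0],[0,0,-11,0,0,0],[0,0,-11,0,0,0],[0,0,-11,0,0,0]]' 5.2;python3 g.py .586,-.3445,.14,60
```

```text
t: 26.08
tool_pos: [0.4823, -0.1252, 0.0365]
tool_rot: [0.0, 0.064, 0.998, -0.0]
force: [-0.0, 0.3, -4.2]
grip_width: 0.0355
t 26.075 pos [ 0.4823 -0.1252  0.0365] psi 172.6 F [-0.   0.3 -4.2] w 0.0355 q7 1.4
.4827,-.1238,.0354,172.6 [-0.02, 0.14, 0.11] [-0.001, 0.0, 0.0]
t: 27.2
tool_pos: [0.4816, -0.125, 0.1457]
tool_rot: [-0.001, 0.064, 0.998, -0.0]
force: [-1.0, 0.5, -0.8]
grip_width: 0.052
t 27.2 pos [ 0.4816 -0.125   0.1457] psi 172.6 F [-1.   0.5 -0.8] w 0.052 q7 1.51
.586,-.3445,.14,60 [-13.17, -20.42, 0.58] [-0.002, 0.0, 1.966]
```

```bash
python3 -m handwheel '[[-3,-5,0.5,0,0,0.18],[-6,-10,0.5,0,0,0.36],[-9,-15,0.5,0,0,0.54],[-13.2,-20.4,0.5,0,0,0.72],[-13.2,-20.4,0.5,0,0,0.9],[-13.2,-20.4,0.5,0,0,1.08],[-13.2,-20.4,0.5,0,0,1.26],[-13.2,-20.4,0.5,0,0,1.44],[-13.2,-20.4,0.5,0,0,1.62],[-13.2,-20.4,0.5,0,0,1.8]]' 8;  
python3 -m handwheel '[[0,0,0,0,0,0.166],[0,0,0,0,0,0.166],[0,0,0,0,0,0.166]]'; python3 g.py .586,-.3445,.0285,60
```

```text
t: 28.45
tool_pos: [0.586, -0.3438, 0.1391]
tool_rot: [-0.001, 0.823, 0.568, -0.001]
force: [0.1, 0.0, -0.6]
grip_width: 0.0801
t: 28.82
tool_pos: [0.5863, -0.344, 0.1401]
tool_rot: [-0.001, 0.865, 0.502, -0.001]
force: [-0.6, 0.4, -0.6]
grip_width: 0.0801
t 28.825 pos [ 0.5863 -0.344   0.1401] psi 60.2 F [-0.6  0.4 -0.6] w 0.0801 q7 -0.14
.586,-.3445,.0285,60 [-0.05, 0.01, 11.16] [-0.002, 0.001, 0.003]
```

```bash
python3 -m handwheel '[[0,0,3,0,0,0],[0,0,6,0,0,0],[0,0,8.5,0,0,0],[0,0,10,0,0,0],[0,0,11.1,0,0,0],[0,0,11.1,0,0,0],[0,0,11.1,0,0,0]]'; python3 g.py
python3 -m handwheel '[[0,0,0,0,0,0],[0,0,0,0,0,0],[0,0,0,0,0,0],[0,0,0,0,0,0],[0,0,0,0,0,0],[0,0,0,0,0,0]]' 4.5
python3 -m handwheel '[[0,0,-1,0,0,0],[0,0,-3,0,0,0],[0,0,-6,0,0,0],[0,0,-8,0,0,0],[0,0,-9,0,0,0],[0,0,-9,0,0,0]]';  python3 g.py .462,-.2048,.12,82.6
```

```text
t: 29.7
tool_pos: [0.5871, -0.3446, 0.0309]
tool_rot: [0.001, 0.866, 0.5, -0.0]
force: [-0.7, 0.8, 0.3]
grip_width: 0.0798
t 29.7 pos [ 0.5871 -0.3446  0.0309] psi 60.0 F [-0.7  0.8  0.3] w 0.0798 q7 -0.16
t: 30.45
tool_pos: [0.5865, -0.3443, 0.0301]
tool_rot: [-0.0, 0.866, 0.5, -0.001]
force: [-0.6, 0.6, 3.1]
grip_width: 0.052
t: 31.2
tool_pos: [0.5868, -0.3444, 0.1206]
tool_rot: [0.0, 0.866, 0.5, -0.0]
force: [0.1, 0.2, -4.5]
grip_width: 0.0519
t 31.2 pos [ 0.5868 -0.3444  0.1206] psi 60.0 F [ 0.1  0.2 -4.5] w 0.0519 q7 -0.14
.462,-.2048,.12,82.6 [5.84, -17.79, 0.05] [0.0, 0.001, -0.395]
```

```bash
python3 -m handwheel '[[1.5,-4.5,0,0,0,-0.1],[3,-9,0,0,0,-0.2],[4.5,-13.5,0,0,0,-0.3],[5.8,-17.8,0,0,0,-0.395],[5.8,-17.8,0,0,0,-0.395],[5.8,-17.8,0,0,0,-0.395],[5.8,-17.8,0,0,0,-0.395],[5.8,-17.8,0,0,0,-0.395]]';  python3 g.py .462,-.2048,.0348,82.6
```

```text
t: 32.2
tool_pos: [0.4619, -0.2055, 0.1198]
tool_rot: [-0.0, 0.752, 0.66, -0.0]
force: [-0.2, 0.2, -5.0]
grip_width: 0.0517
t 32.2 pos [ 0.4619 -0.2055  0.1198] psi 82.6 F [-0.2  0.2 -5. ] w 0.0517 q7 0.14
.462,-.2048,.0348,82.6 [0.07, 0.01, 8.5] [-0.001, 0.0, -0.001]
```

```bash
python3 -m handwheel '[[0,0,3,0,0,0],[0,0,5.5,0,0,0],[0,0,7,0,0,0],[0,0,7.8,0,0,0],[0,0,8.4,0,0,0],[0,0,8.5,0,0,0],[0,0,8.5,0,0,0]]';  python3 g.py .462,-.2048,.0348,82.6
python3 -m handwheel '[[0,0,0,0,0,0],[0,0,0,0,0,0],[0,0,0,0,0,0],[0,0,-1,0,0,0],[0,0,-4,0,0,0],[0,0,-8,0,0,0],[0,0,-12,0,0,0],[0,0,-18,0,0,0],[0,0,-18,0,0,0]]' 6.6;python3 g.py .3,-.6,.22,20
```

```text
t: 33.08
tool_pos: [0.4618, -0.2052, 0.0355]
tool_rot: [0.0, 0.751, 0.66, -0.0]
force: [0.2, -0.2, -2.8]
grip_width: 0.0515
t 33.075 pos [ 0.4618 -0.2052  0.0355] psi 82.6 F [ 0.2 -0.2 -2.8] w 0.0515 q7 0.09
.462,-.2048,.0348,82.6 [0.04, 0.01, 0.07] [-0.0, 0.001, 0.0]
t: 34.2
tool_pos: [0.4641, -0.2056, 0.2206]
tool_rot: [0.004, 0.751, 0.66, 0.001]
force: [0.5, -0.3, -0.7]
grip_width: 0.0662
t 34.2 pos [ 0.4641 -0.2056  0.2206] psi 82.6 F [ 0.5 -0.3 -0.7] w 0.0662 q7 0.17
.3,-.6,.22,20 [-41.22, -11.21, 0.12] [0.009, -0.001, 1.093]
```

```bash
python3 -m handwheel '[[-41,-11,0,0,0,1.09],[-41,-11,0,0,0,1.09],[-41,-11,0,0,0,1.09],[-41,-11,0,0,0,1.09],[-41,-11,0,0,0,1.09],[-41,-11,0,0,0,1.09],[-41,-11,0,0,0,1.09],[-41,-11,0,0,0,1.09],[-41,-11,0,0,0,1.09],[-41,-11,0,0,0,1.09]]'
python3 - <<'E'
from h import *
B={"tube L+":(.4925,.2588),"vb L0":(.498,.176),"nut L-":(.5035,.0932),"step S+":(.4728,-.1225),"collar S-":(.462,-.2048),"slim":(.5095,-.4217),"plug":(.666,-.125)}
for n in("top","scene"):
    p,d=optics.snapshot(n);cv2.imwrite(f"pics/{n}9.png",p);P=cloud(n,d).reshape(-1,3)
    if n=="top":cv2.imwrite("pics/top9c.png",cv2.resize(p[180:300,170:430],None,fx=3,fy=3,interpolation=cv2.INTER_CUBIC))
    for k,b in B.items():
        Q=P[(np.abs(P[:,:2]-b).max(1)<.04)&(P[:,2]>.015)&(P[:,2]<.08)]
        hi=np.percentile(Q[:,2],90);T=Q[Q[:,2]>hi-.008] if "step" not in k or n=="scene" else Q
        r=cv2.minAreaRect(T[:,:2].astype(np.float32)*1000);print(n,k,"top %.3f"%hi,"d mm",np.round(np.array(r[0])-np.array(b)*1000,1),np.round(r[1],1),round(r[2],1))
E
```

```text
t: 35.45
tool_pos: [0.3011, -0.5961, 0.2155]
tool_rot: [-0.0, 0.984, 0.176, -0.0]
force: [0.2, -0.5, 0.7]
grip_width: 0.0659
top tube L+ top 0.051 d mm [ 1.3 -0.9] [37.1 38.2] 33.3
top vb L0 top 0.045 d mm [ 0.1 -1.5] [49.9 45. ] 4.4
top nut L- top 0.052 d mm [-0.5 -0.1] [34.7 38.4] 65.4
top step S+ top 0.050 d mm [ -2.6 -10.4] [57.7 60.1] 83.0
top collar S- top 0.040 d mm [-0.9 -0.1] [49.7 47.8] 1.1
top slim top 0.043 d mm [1.1 0.9] [18.8 21.8] 0.7
top plug top 0.048 d mm [0.  0.9] [34.8 34.5] 0.8
scene tube L+ top 0.050 d mm [ 2.3 -3.5] [38.  38.6] 39.6
scene vb L0 top 0.044 d mm [-1.3 -1.3] [51.4 47.4] 4.4
scene nut L- top 0.050 d mm [-1.7 -0.4] [37.9 37.2] 38.0
scene step S+ top 0.051 d mm [17.4 -5.3] [36.2 21.5] 85.1
scene collar S- top 0.039 d mm [-1.2 -1.2] [49.2 51.2] 50.9
scene slim top 0.042 d mm [-2.2  0.6] [25.  22.4] 33.4
scene plug top 0.046 d mm [-2.  -0.8] [37.7 38.9] 53.5
```

View pics/top9c.png

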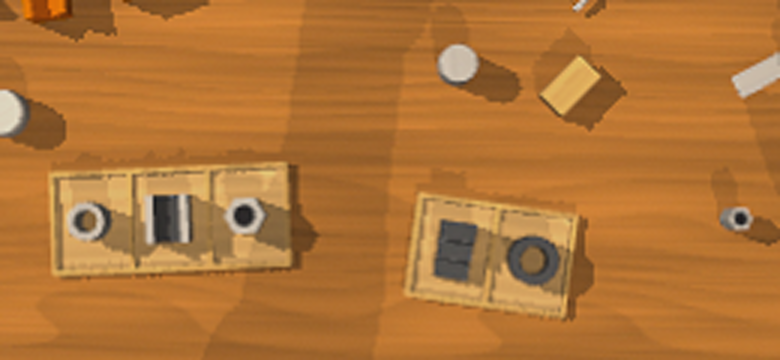

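View pics/scene9.png

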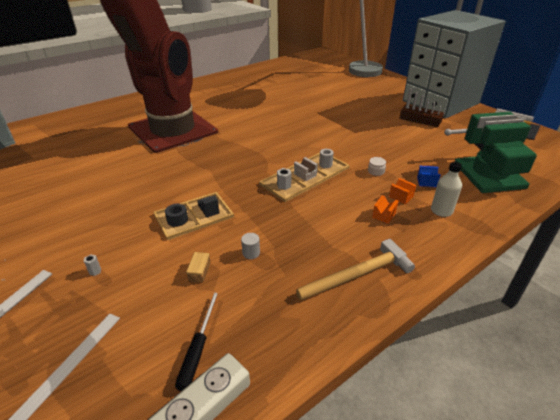

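All five parts are in their bays. In the crop the tube is at (88,221), the V-block at (168,219), the nut at (245,215), the stepped block at (456,250) and the collar at (533,260). The plug (458,63) and slim nut (738,219) have not moved.

```bash
python3 -c "
from station import finish_job
print(finish_job())"
```

```text
the job is handed in; nothing more can be done
None
```

Both kits are made up and I handed the job in at about 35.5 s, with the gripper open and clear of everything.

- **Three-bay tray:** the tube, V-block and large nut each stand in a bay of their own. I placed the V-block first, then the tube, then the nut.
- **Two-bay tray:** the stepped block and the collar each stand in a bay of their own, placed after the first kit.

**Last checks:**
- **Upright:** both cameras put every part's top about 4 mm higher than on the bench, which is the tray floor's thickness, so all five are upright.
- **Centring:** the top view puts four parts within 2 mm of their bay centres. The scene camera puts the tube about 4 mm off, which is about 2.5 mm more than the top view gives.
- **Stepped block:** the top-view measurement failed because its window also caught the collar. By the scene view's tall stair, its gripper position at release and the picture, it is about 2–4 mm off centre.
- **Left alone:** the slim nut and plug measured within about 2 mm of where they started, which is calibration error.

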